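# Close the biscuit tub and stack the other tub on it

### The arm

A 6-joint arm with a two-finger parallel gripper is mounted at the origin on the work surface. World frame = base frame: x ahead of the robot, y to its left, z up, the work surface at z = 0. Lengths are in mm, angles in rad, forces in N, time in s.
With the tool pointing down it reaches from about 300 to 775 mm from the base axis. Payload 14.6 kg.
Tool frame: the origin (TCP) lies at the very end of the fingers, on their centre line; the grasp point (between the pads) lies 19 mm behind it; z points along the fingers, y is the line along which they close (so a half turn about z gives the same grasp; the last joint's range is limited). The gripper opens to 94 mm and grips with 3 to 60 N. Pads are 16 mm wide; open, the fingers measure 119 mm over their backs; the gripper's body (75 mm by 177 mm) begins 78 mm behind the grasp point.
Start: joints at [1.098, 0.3, 1.521, -0, 1.321, -0.067], TCP at [217.111, 505.324, 205.446] pointing down, gripper open.
Joint ranges: [-3.03, 3.03], [-0.79, 2.21], [0.23, 2.52], [-1.04, 4.18], [0, 3.07], [-2.55, 2.55]. Speed limits (rad/s): [2.22, 2.22, 2.57, 3.14, 3.14, 3.14].

### API

Orientations are given as [roll, pitch, yaw] about the fixed x, y, z axes, in that order (R = Rz(yaw) Ry(pitch) Rx(roll)).
In Python, from cell import manip, optics gives the robot as it stands.
- The arm moves only by the shell command python3 -m crank 'ROWS' [FORCE]. ROWS is JSON, a list of rows, each a list of 7 numbers: the opening in per cent of the stroke, from 0 (shut) to 100 (fully open), then the shift along the tool's x, y, z in mm, then the turn, a rotation vector about the tool's x, y, z in rad. A call has 1 to 10 rows; each row is the pose to reach, as a shift and turn from the pose commanded when the call began, along the tool's axes at that moment; what a row does not reach only later rows make up. A row lasts 1/10 s, in which the tool goes at most 50 mm and 8.59 degrees, less where a joint would pass 70% of its speed; a pose out of reach is approached as far as the arm can. A call with a gripper value outside its range is refused whole. The fingers move at their own pace and stop on an object; FORCE is the grip in N (left out, the last holds). Time passes only in rows, so rows that repeat a pose let the fingers close. It gives the time, the measured TCP pose, the force, the opening and the grip force at its end, in the units of the state.
- manip.read_state(): the state, without advancing time (a new reading comes with each control period).
- optics.camera(name): name is "scene" or "top"; returns (picture, depth): 420x560x3 uint8, red, green, blue; 420x560 float32, mm along the optical axis (not along the pixel's ray), 0 where there is no reading.
- optics.calibration(name): a dict with "camera_matrix" (3x3 intrinsics, pixels), "R" (3x3) and "t" (3): a world point X has camera coordinates R X + t. Camera axes: x right, y down, z forward; pixel columns grow to the right and rows downward; lengths in mm; the calibration is good to about 2 mm. A picture is of the moment at which its call begins. calibration takes no time and is no camera call.
- manip.sign_off(): hands the job in; it is judged then, once.
The state is a dict: "clock": time; "joints": joint angles; "qd": joint speeds; "effort": joint torques, N m; "eef_pos": TCP position; "eef_rot": TCP orientation; "wrist_force": force on the tool from outside, world axes, zero at the start; "moment": the same for the moment, N m; "finger_gap": finger opening in mm; "finger_force": force on a finger pad.
Only numpy, scipy, OpenCV 4.12 (cv2) and the standard library are available. Lean on these libraries where they do the work, as an engineer would, in place of code of your own. Each camera call takes 0.05 s, during which the arm holds its last target. There are 200 camera calls.

### The job

The open biscuit tub's lid is drying on the sloping wires of the dish drainer: put it on the open tub, pushed fully down and level, and let go of it. Then gently stack the matching closed tub on top, squared up, with its four corner feet down in the four recesses of the lid. Leave the other things on the counter as they stand and do not tip the tubs over.

Things in the scene. Friction and masses are not known exactly. Their poses are not given: they have to be found in the camera images.
- open_tub: Loose, open white plastic food tub holding biscuits, standing upright. Body 110 mm (x) by 58 mm (y), walls 2.5 mm; the top 8 mm of the wall leans in 2 mm all round up to the rim at 55 mm height; on four 5 mm high corner feet. Origin: centre of the underside, at the level of the feet's soles; z up. It is the same turned half round. 0.15 to 0.3 kg.
- loose_lid: Grey lid of the open tub, 119 mm (x) by 67 mm (y), 16.5 mm thick, 50 g, the same turned half round. Origin: centre of its hollow underside at the skirt's edge; z out of its top. Skirt 2 mm thick, 9 mm deep, 115 by 63 mm inside: 2.5 mm play each side over the tub. Fully down its origin is 46 mm above the open tub's. Starts on the drainer's slope, 35 degrees from level, x up the slope.
- lid_recesses (a point): The four square recesses of the loose lid, one in each corner of its top: 20 mm wide, 4.5 mm deep, centred 44 mm (x) and 19 mm (y) from the middle. This point is the middle of the lid at the recess floors' level, 12 mm above the lid's origin; axes as the lid's.
- closed_tub: Loose closed white tub of the same kind, grey lid firmly on: body 110 mm (x) by 58 mm (y), lid 119 by 67 mm from 46 to 62.5 mm height. Four tapered round feet 44 (x) and 19 mm (y) from the middle, 5 mm high, 16 mm across, 12 mm at the sole. Origin: centre at the soles' level; z up; 0.2 to 0.4 kg. Stacked home, its origin is 12 mm above the loose lid's. May have swapped places with the open tub.
- drainer: Fixed dish drainer. White tray 270 (x) by 220 mm (y), 14 mm high, reaching x = -90 to +180 mm from its origin. At -x a slope of bent wires (lid on two, 36 mm apart, sides free) rises to +x (the robot's left), from 10 mm to an 85 mm high ridge at x = 55 mm; prongs at its foot reach 13 mm above the lid's underside. Beyond, two saucers, 125 mm high. Origin on the counter, 50 mm below the lid's own.
- square_tub: Bystander: square lidded tub 96 by 96 mm, 95 mm high, origin under its centre, z up.
- round_tub: Bystander: round lidded tub 94 mm across, 71 mm high, origin under its centre, z up.
- mug: Bystander: white mug 82 mm across, 92 mm high, origin under its centre, z up.
- tumbler: Bystander: green glass tumbler 70 mm across, 100 mm high, origin under its centre, z up.
- soap_bottle: Bystander: amber soap bottle 68 mm across, 170 mm high, origin under its centre, z up.
- dish_brush: Bystander: dish brush 220 mm long lying along its x axis, origin under its middle.
Not all that is in view belongs to the job. Several things have the shape of the loose_lid; the one meant has the colours described above. Leave any pink or yellow look-alike of the closed_tub alone.

How it is judged (in metres and radians):
On the way, in this order (a step that is already met when the one before it is completed fails the run):
1. the lid sits fully down and level on the open tub and is let go (z of loose_lid in the frame of open_tub between 0.044 and 0.048 m and horizontal distance between loose_lid and open_tub below 0.006 m and angle between the z axis of loose_lid and the z axis of open_tub, either way round below 0.04 rad and angle between the x axis of loose_lid and the x axis of open_tub, either way round below 0.12 rad and contact force between the fingers and loose_lid below 0.3 N and height (world z) of open_tub between -0.003 and 0.003 m and angle between open_tub's own z axis and vertical below 0.04 rad), for 0.2 s.
2. the closed tub stands on that lid with its feet in the recesses (z of loose_lid in the frame of open_tub between 0.044 and 0.048 m and horizontal distance between loose_lid and open_tub below 0.006 m and angle between the z axis of loose_lid and the z axis of open_tub, either way round below 0.04 rad and angle between the x axis of loose_lid and the x axis of open_tub, either way round below 0.12 rad and contact force between the fingers and loose_lid below 0.3 N and z of closed_tub in the frame of loose_lid between 0.01 and 0.014 m and horizontal distance between closed_tub and loose_lid below 0.006 m and angle between the z axis of closed_tub and the z axis of loose_lid, either way round below 0.04 rad and angle between the x axis of closed_tub and the x axis of loose_lid, either way round below 0.12 rad), for 0.2 s.
At the end, for the whole second after the job is handed in: Open tub upright on the counter (3 mm, 2 deg); lid level on its rim, 44 to 48 mm above the tub's origin, 6 mm and 7 deg square; closed tub 10 to 14 mm above the lid's origin, feet in the recesses, 6 mm and 7 deg square; all released and still, bystanders upright (all of step 2 and height (world z) of open_tub between -0.003 and 0.003 m and angle between open_tub's own z axis and vertical below 0.04 rad and linear speed of each of open_tub, loose_lid, closed_tub below 0.01 m/s and angle between each of square_tub, round_tub, mug, tumbler, soap_bottle's own z axis and vertical below 0.1 rad); the robot touches nothing.
It fails at once if a bystander is pushed more than 25 mm from its place or tipped (distance of any of square_tub, round_tub, mug, tumbler, soap_bottle, dish_brush from where it was at the start of the episode above 0.025 m or angle between any of square_tub, round_tub, mug, tumbler, soap_bottle's own z axis and vertical above 0.35 rad).
It fails at once if the open or the closed tub is tipped over (more than 45 degrees) (angle between any of open_tub, closed_tub's own z axis and vertical above 0.785 rad).
It fails at once if the closed tub is banged or pressed hard on the lid (over 60 N) (contact force between closed_tub and loose_lid above 60 N).
It fails at once if the closed tub is let drop (moving free of the fingers faster than 0.45 m/s, a fall of 10 mm) (contact force between the fingers and closed_tub below 0.1 N and linear speed of closed_tub above 0.45 m/s).
It also fails if it takes over 64 s, if anything falls off the work surface, if the arm or the gripper's body presses on something with over 40 N, if the wrist force passes 120 N, or if a joint passes its speed limit or range.

## Working session

There is one attempt and no reset: what is moved stays moved. The work goes in short steps, Python scripts to look and compute and a shell command to move; the robot and the scene stay as the last step left them, time stands still between calls to the robot, and variables do not carry over. Pictures are saved under pics/ and viewed, at most 10 in all, crops included, and the job is handed in when it is done.

```bash
mkdir -p pics; ls; cat > h.py <<'E'
import numpy as np,cv2
from cell import manip,optics
def cloud(n):
    p,d=optics.camera(n);c=optics.calibration(n)
    K=np.array(c["camera_matrix"]);R=np.array(c["R"]);t=np.array(c["t"])
    v,u=np.mgrid[:420,:560]
    X=np.stack([(u-K[0,2])*d/K[0,0],(v-K[1,2])*d/K[1,1],d],-1)
    W=(X-t)@R
    W[d==0]=np.nan
    return p,W
E
python3 - <<'E'
from h import *
for n in("top","scene"):
    p,W=cloud(n);cv2.imwrite(f"pics/{n}0.png",p[:,:,::-1]);np.savez(f"{n}0.npz",p=p,W=W)
    c=optics.calibration(n);print(n,-np.array(c["R"]).T@c["t"],c["camera_matrix"][0])
print(manip.read_state())
E
```

```text
pics
top [ 460.2069006    70.77162483 1173.53163421] [407.74683201   0.         284.1095515 ]
scene [1037.19620645  803.81833167 1109.70142478] [450.60792046   0.         286.99832575]
{'clock': 0.1, 'joints': array([ 1.09839779e+00,  3.00409850e-01,  1.52150818e+00, -7.10596579e-06,
        1.32068872e+00, -6.65933499e-02]), 'qd': array([-1.01609368e-03,  2.67897595e-04, -3.21761340e-03, -1.90515018e-03,
        9.75811259e-05, -7.15907045e-04]), 'effort': array([ 4.18308537e-04, -5.32650447e+01, -3.53278077e+01,  7.09770690e-02,
        2.35407829e-02, -8.38768142e-05]), 'eef_pos': array([217.01407439, 505.127198  , 204.95076289]), 'eef_rot': array([-3.14058034e+00, -6.06144713e-05,  2.73578920e+00]), 'wrist_force': array([1.00438455, 0.13357825, 0.27280135]), 'moment': array([-0.03821866,  0.00086132,  0.01107216]), 'finger_force': 0.0, 'finger_gap': 93.99838812300406}
```

View pics/top0.png

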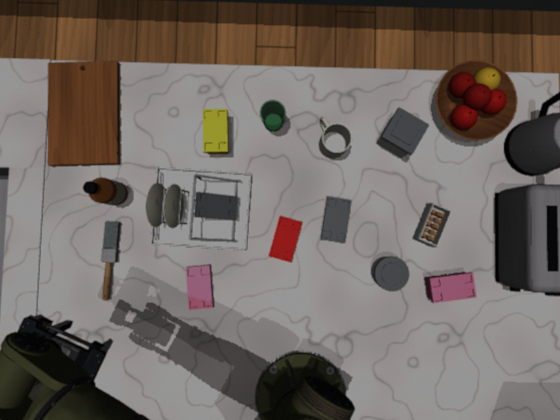

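View pics/scene0.png

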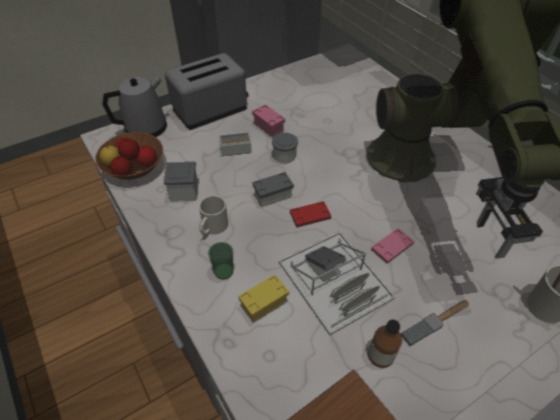

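Lid candidates in the top view are grey on the drainer (216,206), red (286,239) and pink (200,287). Closed-tub candidates are grey-lidded (336,219), yellow (216,131) and pink (451,287). The open tub with biscuits is at (433,224). By the description I choose the grey lid on the drainer and the grey-lidded tub at (336,219), and I'll check both in a crop while measuring.

```bash
python3 - <<'E'
from h import *
z=np.load("top0.npz");p,W=z["p"],z["W"]
cv2.imwrite("pics/crop0.png",cv2.resize(p[160:260,140:460,::-1],None,fx=2.5,fy=2.5,interpolation=cv2.INTER_CUBIC))
def rect(n,u0,v0,u1,v1,lo,hi):
    S=W[v0:v1,u0:u1].reshape(-1,3);S=S[(S[:,2]>lo)&(S[:,2]<hi)]
    r=cv2.minAreaRect(S[:,:2].astype(np.float32));print(n,len(S),np.round(np.nanmedian(S,0),1),r)
    return S
rect("closed",310,185,365,255,50,75)
rect("open",408,195,460,255,45,70)
rect("openall",408,195,460,255,25,70)
S=W[190:222,192:242].reshape(-1,3);C=p[190:222,192:242].reshape(-1,3)
print(np.round(W[206,190:245,:][:, [1,2]],0).tolist())
print(np.round(W[185:228,216,:][:, [0,2]],0).tolist())
m=(S[:,2]>25)
Q=S[m]; 
best=None;rng=np.random.default_rng(0)
for i in range(500):
    a=Q[rng.choice(len(Q),3,0)];n=np.cross(a[1]-a[0],a[2]-a[0]);n/=np.linalg.norm(n)+1e-9
    if n[2]<0:n=-n
    if n[2]<.7:continue
    k=abs((Q-a[0])@n)<1.5
    if best is None or k.sum()>best[0].sum():best=(k,n)
P=Q[best[0]];c=P.mean(0);n=np.linalg.svd(P-c)[2][2];n*=np.sign(n[2])
print("lid plane",len(P),c,n,np.degrees(np.arccos(n[2])))
e=np.array([0,1,0])-n*n[1];e/=np.linalg.norm(e);f=np.cross(n,e)
ab=np.c_[(P-c)@e,(P-c)@f].astype(np.float32);r=cv2.minAreaRect(ab);print(r,c+e*r[0][0]+f*r[0][1])
# whole-scene bystander centres
for nm,b in dict(square=(375,100,432,160),round=(368,252,412,295)).items(): rect(nm,*b,50,130)
for a in (W[270,100:150:10],):print(a.round())
E
```

```text
closed 1092 [496.1 -85.4  63. ] ((496.77716064453125, -86.10223388671875), (67.54273223876953, 119.40502166748047), 82.43697357177734)
open 238 [ 484.5 -348.8   53.5] ((488.5969543457031, -359.3426513671875), (57.50787353515625, 110.49140167236328), 68.16923522949219)
openall 735 [ 488.4 -360.    35.7] ((488.5967712402344, -360.02679443359375), (59.15007019042969, 111.39519500732422), 67.94221496582031)
[[325.0, 9.0], [323.0, 5.0], [303.0, 87.0], [300.0, 87.0], [315.0, 4.0], [295.0, 85.0], [291.0, 92.0], [287.0, 98.0], [284.0, 101.0], [281.0, 100.0], [279.0, 100.0], [277.0, 97.0], [276.0, 90.0], [273.0, 90.0], [270.0, 89.0], [268.0, 88.0], [267.0, 80.0], [264.0, 81.0], [261.0, 83.0], [259.0, 78.0], [256.0, 79.0], [254.0, 76.0], [251.0, 79.0], [249.0, 73.0], [246.0, 74.0], [244.0, 69.0], [242.0, 68.0], [239.0, 67.0], [237.0, 65.0], [234.0, 64.0], [232.0, 62.0], [230.0, 57.0], [228.0, 53.0], [224.0, 57.0], [222.0, 55.0], [219.0, 53.0], [217.0, 50.0], [215.0, 46.0], [212.0, 46.0], [209.0, 48.0], [207.0, 42.0], [204.0, 43.0], [202.0, 41.0], [199.0, 39.0], [197.0, 33.0], [194.0, 34.0], [1
[... 669 characters left out ...]
 [484.0, 7.0], [482.0, 3.0], [479.0, 5.0], [476.0, 8.0], [473.0, 5.0], [470.0, 4.0]]
lid plane 482 [525.89874832 238.46485706  65.67850263] [-0.03639418 -0.57437147  0.81778535] 35.13629066421327
((-2.1346702575683594, 0.4243011474609375), (66.86251831054688, 122.2047119140625), 86.55681610107422) [525.52937803 236.71742713  64.43475716]
square 1358 [ 734.3 -261.7   95.6] ((738.7872314453125, -264.38623046875), (96.85313415527344, 97.51429748535156), 60.948036193847656)
round 964 [ 353.8 -235.9   72.8] ((353.5531311035156, -236.60919189453125), (93.01529693603516, 92.07003784179688), 45.20339584350586)
[[342. 574.   4.]
 [344. 540.  18.]
 [342. 519.  -1.]
 [343. 491.  -0.]
 [344. 462.   1.]]
```

View pics/crop0.png

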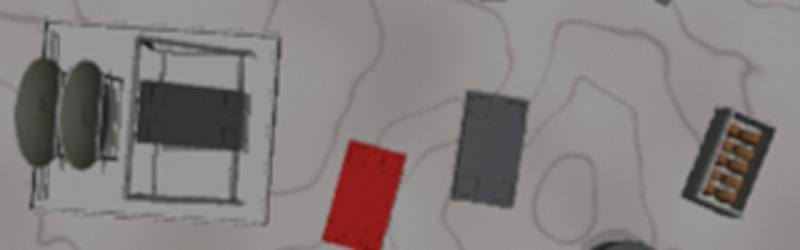

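The crop confirms the choice: dark grey lid on the wires (crop ~190,115), grey-lidded tub (490,150) and open tub with biscuits (728,163). The red lid (365,195) is a decoy. The measurements match the given figures: plane tilt 35.1°, lid origin about z=50, tub lid 67×119 at z=63.

```bash
cat >> h.py <<'E'
from scipy.spatial.transform import Rotation as Rn
def frame(yaz,n):  # tool y at azimuth yaz (deg), tool z = -n
    z=-np.array(n)/np.linalg.norm(n);a=np.radians(yaz);y=np.array([np.cos(a),np.sin(a),0]);y-=z*(y@z);y/=np.linalg.norm(y)
    return np.c_[np.cross(y,z),y,z]
def go(pos,R=None):
    s=manip.read_state();R0=Rn.from_euler("xyz",s["eef_rot"]).as_matrix()
    R=R0 if R is None else R
    print("shift",(R0.T@(np.array(pos)-s["eef_pos"])).round(1),"turn",Rn.from_matrix(R0.T@R).as_rotvec().round(3),"| at",s["eef_pos"].round(1),"F",s["wrist_force"].round(1),"gap",round(s["finger_gap"],1),round(s["finger_force"],1),"t",round(s["clock"],2),"q",s["joints"].round(2))
nl=np.array([-.0360,-.5724,.8192]); L=np.array([526.1,246.2,50.])
E
python3 -c "
from h import *
go(L+130*nl,frame(-3.6,nl))"
```

```text
shift [-411.3 -186.1   48.6] turn [-0.375  0.532  1.187] | at [217.  505.1 205. ] F [1.  0.1 0.3] gap 94.0 0.0 t 0.1 q [ 1.1   0.3   1.52 -0.    1.32 -0.07]
```

```bash
python3 -m crank '[[100,-411,-186,49,-0.375,0.532,1.187],[100,-411,-186,49,-0.375,0.532,1.187],[100,-411,-186,49,-0.375,0.532,1.187],[100,-411,-186,49,-0.375,0.532,1.187],[100,-411,-186,49,-0.375,0.532,1.187],[100,-411,-186,49,-0.375,0.532,1.187],[100,-411,-186,49,-0.375,0.532,1.187],[100,-411,-186,49,-0.375,0.532,1.187],[100,-411,-186,49,-0.375,0.532,1.187],[100,-411,-186,49,-0.375,0.532,1.187]]' 15; python3 -c "
from h import *
go(L+130*nl,frame(-3.6,nl))"
```

```text
clock: 1.1
eef_pos: [523.4, 167.6, 154.7]
eef_rot: [-3.137, -0.613, 1.495]
wrist_force: [0.3, 0.4, -0.1]
finger_gap: 93.8
finger_force: 0.0
shift [ 4.3 -2.3  0.8] turn [ 0.003 -0.002 -0.01 ] | at [523.4 167.6 154.7] F [ 0.3  0.4 -0.1] gap 93.8 0.0 t 1.1 q [-0.05  0.33  1.73  0.68  1.16 -0.28]
```

```bash
python3 -m crank '[[100,4,-2,30,0,0,-0.01],[100,4,-2,70,0,0,-0.01],[100,4,-2,90,0,0,-0.01],[100,4,-2,90,0,0,-0.01],[100,4,-2,90,0,0,-0.01]]'; python3 - <<'E'
from h import *
go(L-6*nl,frame(-3.6,nl))
p,W=cloud("top");cv2.imwrite("pics/a1.png",cv2.resize(p[140:260,130:300,::-1],None,fx=4,fy=4,interpolation=cv2.INTER_CUBIC))
E
```

```text
clock: 1.6
eef_pos: [522.6, 227.4, 85.6]
eef_rot: [3.134, -0.612, 1.522]
wrist_force: [0.3, -0.3, -0.6]
finger_gap: 94.0
finger_force: 0.0
shift [-4.9  2.3 46. ] turn [-0.001 -0.001  0.011] | at [522.6 227.4  85.6] F [ 0.3 -0.3 -0.6] gap 94.0 0.0 t 1.6 q [ 0.07  0.44  1.77  0.75  0.99 -0.32]
```

View pics/a1.png

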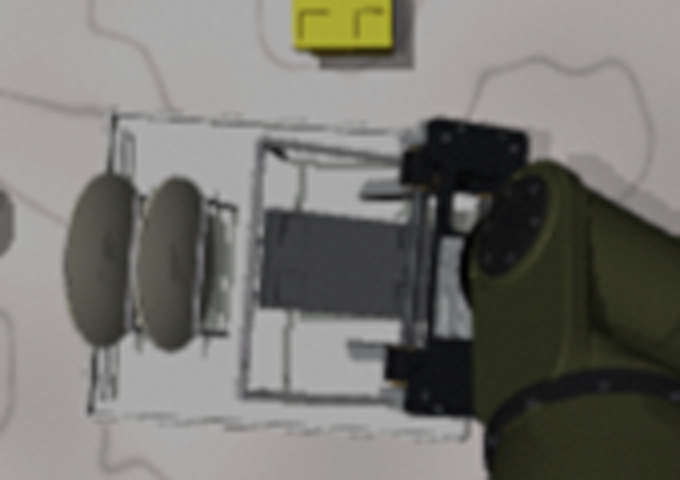

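Fingertips at (380,188) and (370,350) straddle the lid (rows 210–315). The side wires at rows 150 and 395 are clear of them.

```bash
python3 -m crank '[[100,-5,2,15,0,0,0.011],[100,-5,2,30,0,0,0.011],[100,-5,2,40,0,0,0.011],[100,-5,2,46,0,0,0.011],[100,-5,2,46,0,0,0.011],[100,-5,2,46,0,0,0.011]]'; python3 - <<'E'
from h import *
go(L-6*nl,frame(-3.6,nl))
E
```

```text
clock: 2.25
eef_pos: [526.3, 249.4, 44.9]
eef_rot: [-3.141, -0.612, 1.508]
wrist_force: [-0.5, 0.4, 0.6]
finger_gap: 93.9
finger_force: 0.0
shift [ 0.3 -0.  -0. ] turn [ 0.    -0.001 -0.   ] | at [526.3 249.4  44.9] F [-0.5  0.4  0.6] gap 93.9 0.0 t 2.25 q [ 0.11  0.52  1.76  0.79  0.92 -0.34]
```

```bash
python3 -m crank '[[50,0,0,0,0,0,0],[50,0,0,0,0,0,0],[50,0,0,0,0,0,0],[50,0,0,0,0,0,0],[50,0,0,0,0,0,0],[50,0,0,0,0,0,0],[50,0,0,0,0,0,0],[50,0,0,0,0,0,0]]' 20; python3 -m crank '[[50,0,0,-10,0,0,0],[50,0,0,-25,0,0,0],[50,0,0,-50,0,0,0],[50,0,0,-90,0,0,0],[50,0,0,-130,0,0,0],[50,0,0,-130,0,0,0],[50,0,0,-130,0,0,0]]'
python3 - <<'E'
from h import *
go([480,-200,220],frame(-110,[0,0,1]))
E
```

```text
clock: 3.05
eef_pos: [526.3, 249.3, 44.7]
eef_rot: [-3.141, -0.612, 1.507]
wrist_force: [0.4, -1.4, 1.9]
finger_gap: 66.7
finger_force: 20.0
clock: 3.75
eef_pos: [521.7, 174.0, 151.8]
eef_rot: [3.14, -0.612, 1.507]
wrist_force: [-0.2, 0.4, -1.6]
finger_gap: 66.7
finger_force: 20.0
shift [-268.7  -17.4 -271.7] turn [-0.564 -0.424  1.79 ] | at [521.7 174.  151.8] F [-0.2  0.4 -1.6] gap 66.7 20.0 t 3.75 q [-0.03  0.33  1.74  0.68  1.15 -0.28]
```

```bash
python3 - <<'E'
from h import *
go([488.6,-360,200],frame(-112.06,[0,0,1]))
E
```

```text
shift [-410.4    1.5 -346.6] turn [-0.575 -0.417  1.824] | at [521.7 174.  151.8] F [-0.2  0.4 -1.6] gap 66.7 20.0 t 3.75 q [-0.03  0.33  1.74  0.68  1.15 -0.28]
```

```bash
python3 -m crank '[[50,-410,1.5,-347,-0.575,-0.417,1.824],[50,-410,1.5,-347,-0.575,-0.417,1.824],[50,-410,1.5,-347,-0.575,-0.417,1.824],[50,-410,1.5,-347,-0.575,-0.417,1.824],[50,-410,1.5,-347,-0.575,-0.417,1.824],[50,-410,1.5,-347,-0.575,-0.417,1.824],[50,-410,1.5,-347,-0.575,-0.417,1.824],[50,-410,1.5,-347,-0.575,-0.417,1.824],[50,-410,1.5,-347,-0.575,-0.417,1.824],[50,-410,1.5,-347,-0.575,-0.417,1.824]]'; python3 -m crank '[[50,0,0,0,0,0,0],[50,0,0,0,0,0,0],[50,0,0,0,0,0,0]]'; python3 - <<'E'
from h import *
go([488.6,-360,200],frame(-112.06,[0,0,1]))
E
```

```text
clock: 4.75
eef_pos: [490.8, -323.5, 195.3]
eef_rot: [-3.031, -0.118, 0.032]
wrist_force: [0.3, 0.5, -0.7]
finger_gap: 67.1
finger_force: 20.0
clock: 5.05
eef_pos: [491.4, -320.9, 195.2]
eef_rot: [-3.029, -0.12, 0.039]
wrist_force: [0.2, 0.5, -0.9]
finger_gap: 66.8
finger_force: 20.0
shift [-3.7 38.1 -9.6] turn [-0.136 -0.094  0.43 ] | at [ 491.4 -320.9  195.2] F [ 0.2  0.5 -0.9] gap 66.8 20.0 t 5.05 q [-0.72  0.38  1.45  0.17  1.31  0.76]
```

```bash
python3 -m crank '[[50,-4,38,-10,-0.136,-0.094,0.43],[50,-4,38,-10,-0.136,-0.094,0.43],[50,-4,38,-10,-0.136,-0.094,0.43],[50,-4,38,-10,-0.136,-0.094,0.43],[50,-4,38,-10,-0.136,-0.094,0.43],[50,-4,38,-10,-0.136,-0.094,0.43],[50,-4,38,-10,-0.136,-0.094,0.43]]'; python3 - <<'E'
from h import *
go([488.6,-360,120],frame(-112.06,[0,0,1]))
p,W=cloud("scene");cv2.imwrite("pics/b1.png",cv2.resize(p[60:220,160:340,::-1],None,fx=3.5,fy=3.5,interpolation=cv2.INTER_CUBIC));np.savez("s1.npz",p=p,W=W)
p,W=cloud("top");np.savez("t1.npz",p=p,W=W);cv2.imwrite("pics/b1t.png",cv2.resize(p[150:310,360:520,::-1],None,fx=3.5,fy=3.5,interpolation=cv2.INTER_CUBIC))
cv2.imwrite("pics/b.png",np.hstack([cv2.imread("pics/b1.png")[:,:400],cv2.imread("pics/b1t.png")[:560,:400]]))
E
```

```text
clock: 5.75
eef_pos: [488.0, -361.2, 201.4]
eef_rot: [3.141, -0.002, -0.385]
wrist_force: [-0.5, 0.3, -0.6]
finger_gap: 66.8
finger_force: 20.0
shift [-0.1 -1.3 81.4] turn [ 0.    -0.002 -0.   ] | at [ 488.  -361.2  201.4] F [-0.5  0.3 -0.6] gap 66.8 20.0 t 5.75 q [-0.7   0.43  1.35  0.    1.36  1.26]
```

View pics/b.png

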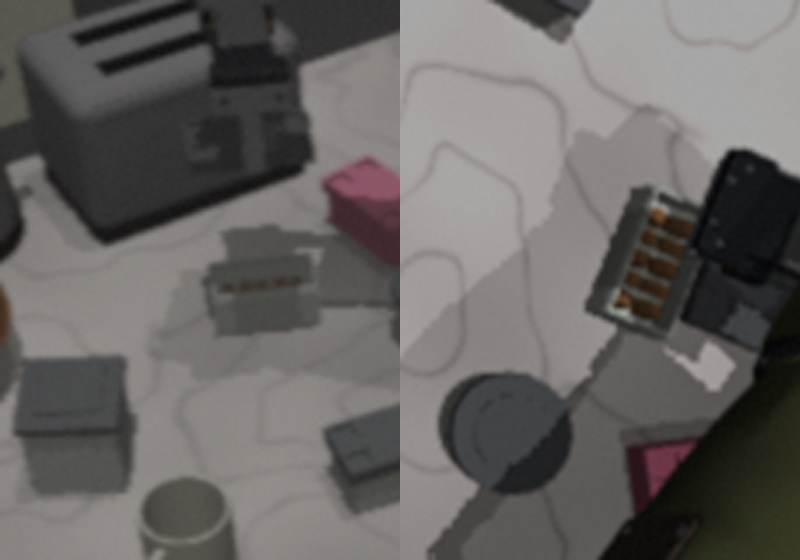

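Left half (scene): the lid is held level at about (250,150), in front of the toaster. Right half (top): the open tub with biscuits at (645,260) is undisturbed. Next I measure the lid's offset in the grip along its x.

```bash
python3 - <<'E'
from h import *
s=manip.read_state();R0=Rn.from_euler("xyz",s["eef_rot"]).as_matrix()
for f in("s1","t1"):
    W=np.load(f+".npz")["W"].reshape(-1,3);T=(W-s["eef_pos"])@R0
    k=(abs(T[:,0])<75)&(abs(T[:,1])<45)&(T[:,2]>-30)&(T[:,2]<0);A=T[k]
    print(f,k.sum());
    print(" x hist",np.histogram(A[:,0],np.arange(-72,73,6))[0]);print(" z hist",np.histogram(A[:,2],np.arange(-30,1,2))[0],"ymin/max",np.nanpercentile(A[:,1],[1,99]),"x",np.sort(A[:,0])[[0,3,8,-9,-4,-1]].round(1))
    # tilt of top
    B=A[(abs(A[:,0])>12)&(A[:,2]<-17)]
    if len(B)>20: print(" plane z=a x+b y+c",np.linalg.lstsq(np.c_[B[:,:2],np.ones(len(B))],B[:,2],rcond=None)[0],len(B))
E
```

```text
s1 491
 x hist [ 0  0  7 33 29 30 24 29 28 30  8  2  6 14 30 30 29 27 31 29 29 29 17  0]
 z hist [  3   1   7  43 113 100  71  49  31  22  25  10   6   6   4] ymin/max [-43.4617403   33.61747145] x [-56.2 -55.3 -53.8  61.6  62.8  63.5]
 plane z=a x+b y+c [ 1.77964555e-03  1.79603092e-02 -2.00863091e+01] 292
t1 513
 x hist [ 0  0 66 62 64 65 64 71 59 22  0  4  0  0  0  0  0  0  0  0  1 28  7  0]
 z hist [  0   4  48 150 134  75  44  24   8   8   7   7   4   0   0] ymin/max [-31.69430523  25.03023648] x [-58.8 -58.5 -58.2  59.8  60.8  61. ]
 plane z=a x+b y+c [-1.06571561e-02  8.46235300e-03 -2.19004225e+01] 427
```

```bash
python3 - <<'E'
from h import *
s=manip.read_state();R0=Rn.from_euler("xyz",s["eef_rot"]).as_matrix()
for f in("scene0","top0","s1","t1"):
    W=np.load(f+".npz")["W"].reshape(-1,3);T=(W-s["eef_pos"])@R0
    h=W[:,2]
    k=(abs(T[:,0])<85)&(abs(T[:,1])<60)&(h>20)&(h<62);A=T[k].astype(np.float32)
    q=np.sort(A[:,0]);r=np.sort(A[:,1]);rr=cv2.minAreaRect(A[:,:2])
    print(f,len(A),"x",q[[0,3,8]],q[[-9,-4,-1]],(q[3]+q[-4])/2,"y",r[[0,3,8]],r[[-9,-4,-1]],(r[3]+r[-4])/2,rr)
W=np.load("t1.npz")["W"].reshape(-1,3);T=(W-s["eef_pos"])@R0
k=(abs(T[:,0])<75)&(abs(T[:,1])<45)&(T[:,2]>-26)&(T[:,2]<-14);r=np.sort(T[k][:,1]);print("lid y",r[[0,3,8,-9,-4,-1]])
E
```

```text
Traceback (most recent call last):
cv2.error: OpenCV(4.12.0) /io/opencv/modules/imgproc/src/convhull.cpp:143: error: (-215:Assertion failed) total >= 0 && (depth == CV_32F || depth == CV_32S) in function 'convexHull'
```

```bash
python3 - <<'E'
from h import *
s=manip.read_state();R0=Rn.from_euler("xyz",s["eef_rot"]).as_matrix()
for f in("scene0","top0","s1","t1"):
    W=np.load(f+".npz")["W"].reshape(-1,3);T=(W-s["eef_pos"])@R0
    h=W[:,2]
    k=(abs(T[:,0])<85)&(abs(T[:,1])<60)&(h>20)&(h<62);A=T[k].astype(np.float32)
    q=np.sort(A[:,0]);r=np.sort(A[:,1]);rr=cv2.minAreaRect(np.ascontiguousarray(A[:,:2]))
    print(f,len(A),"x",q[[0,3,8,-9,-4,-1]],(q[3]+q[-4])/2,"y",r[[0,3,8,-9,-4,-1]],(r[3]+r[-4])/2,rr[1:])
W=np.load("t1.npz")["W"].reshape(-1,3);T=(W-s["eef_pos"])@R0
k=(abs(T[:,0])<75)&(abs(T[:,1])<45)&(T[:,2]>-26)&(T[:,2]<-14);r=np.sort(T[k][:,1]);print("lid y",r[[0,3,8,-9,-4,-1]])
E
```

```text
scene0 509 x [-52.691845 -51.738945 -51.208874  55.150055  56.46489   56.991833] 2.3629723 y [-43.149765 -40.183987 -38.61761   26.932684  27.754389  29.265938] -6.214799 ((72.10028076171875, 109.86297607421875), 89.46208953857422)
top0 824 x [-55.95731  -55.837753 -55.57469   52.618324  54.012684  55.40819 ] -0.9125347 y [-31.188444 -31.057508 -30.972397  27.036427  27.495428  28.09799 ] -1.7810402 ((59.1560173034668, 111.40428924560547), 89.92654418945312)
s1 510 x [-53.177227 -51.86388  -51.17495   55.139957  56.441063  56.99817 ] 2.2885914 y [-42.09283  -40.36405  -39.181576  27.045807  28.926031  31.49706 ] -5.7190104 ((72.99092102050781, 110.6058578491211), 88.81018829345703)
t1 729 x [-55.916645 -55.65459  -55.474716  52.622845  52.98182   54.14333 ] -1.3363857 y [-31.634045 -31.26908  -31.033651  26.540154  27.145578  28.33282 ] -2.0617504 ((59.5067253112793, 109.86310577392578), 89.5327377319336)
lid y [-31.98721761 -31.90713419 -31.31462637  23.92338021  25.89660109
  29.28289363]
```

```bash
python3 - <<'E'
from h import *
s=manip.read_state();R0=Rn.from_euler("xyz",s["eef_rot"]).as_matrix()
for f in("s1","t1"):
    W=np.load(f+".npz")["W"].reshape(-1,3);T=(W-s["eef_pos"])@R0
    a=abs(T[:,0])
    for n,k in(("lid",(a<52)&(a>20)&(abs(T[:,1])<50)&(T[:,2]>-30)&(T[:,2]<-2)),("tub",(a<48)&(abs(T[:,1])<50)&(W[:,2]>30)&(W[:,2]<65))):
        A=T[k]; r=[]
        for lo in range(-52,52,4):
            B=A[(A[:,0]>=lo)&(A[:,0]<lo+4)][:,1]
            if len(B)>4:r.append((B.min(),B.max()))
        r=np.array(r);print(f,n,len(r),np.percentile(r[:,0],[20,50,80]).round(1),np.percentile(r[:,1],[20,50,80]).round(1))
E
```

```text
s1 lid 16 [-40.1 -38.7 -37. ] [30.2 31.7 34.4]
s1 tub 24 [-38.5 -37.3 -35.5] [23.9 25.7 27.1]
t1 lid 8 [-32.  -31.5 -31.1] [22.6 23.3 24. ]
t1 tub 24 [-30.9 -30.6 -30. ] [15.7 26.  26.5]
```

```bash
python3 -m crank '[[50,-1.8,-2.8,40,0,0,0],[50,-1.8,-2.8,80,0,0,0],[50,-1.8,-2.8,115,0,0,0],[50,-1.8,-2.8,135,0,0,0],[50,-1.8,-2.8,146,0,0,0],[50,-1.8,-2.8,146,0,0,0],[50,-1.8,-2.8,146,0,0,0],[50,-1.8,-2.8,146,0,0,0]]'; python3 - <<'E'
from h import *
go([488,-361,53],frame(-112.06,[0,0,1]))
p,W=cloud("scene");np.savez("s2.npz",p=p,W=W);a=cv2.resize(p[100:190,180:290,::-1],None,fx=5,fy=5,interpolation=cv2.INTER_CUBIC)
cv2.imwrite("pics/c1.png",a)
E
```

```text
clock: 6.65
eef_pos: [488.3, -358.7, 56.9]
eef_rot: [3.14, -0.004, -0.387]
wrist_force: [0.3, -0.3, 0.2]
finger_gap: 67.0
finger_force: 20.0
shift [0.6 2.2 3.9] turn [ 0.002 -0.004 -0.002] | at [ 488.3 -358.7   56.9] F [ 0.3 -0.3  0.2] gap 67.0 20.0 t 6.65 q [-0.69  0.57  1.5  -0.    1.07  1.26]
```

View pics/c1.png

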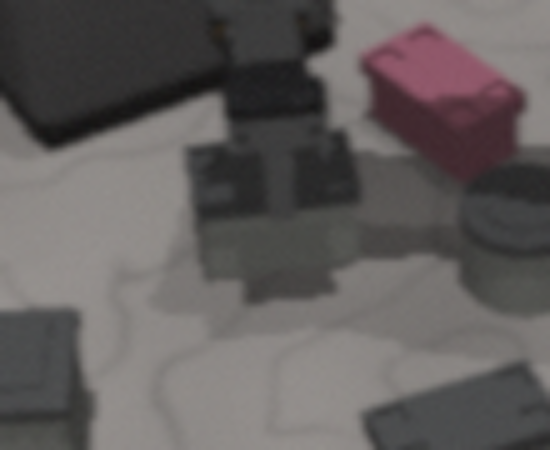

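```bash
python3 - <<'E'
from h import *
s=manip.read_state();R0=Rn.from_euler("xyz",s["eef_rot"]).as_matrix()
z=np.load("s2.npz");W=z["W"];T=(W-s["eef_pos"])@R0
# undo: per-row image-band extents along tool x on the near (-y) face
A=T.reshape(-1,3);H=W[:,:,2].ravel()
for lo,hi in((64,68),(68,72),(72,76),(76,82),(18,24),(24,30),(30,36),(36,42),(42,48),(48,54)):
    k=(H>lo)&(H<=hi)&(abs(A[:,0])<72)&(abs(A[:,1])<50);B=A[k]
    q=np.sort(B[:,0]);
    if len(q)>9:print(lo,hi,len(q),q[[0,2,-3,-1]].round(1),round((q[2]+q[-3])/2,1),np.median(B[:,1]).round(1))
g=z["p"].astype(int).sum(2)
for r in(139,142,148,150,152):print(r,g[r,212:258].tolist())
E
```

```text
64 68 24 [-50.8 -33.2  52.   58.9] 9.4 -35.2
68 72 57 [-55.5 -52.9  56.5  62.4] 1.8 -31.2
72 76 132 [-54.3 -51.9  63.   63.6] 5.5 -11.9
76 82 170 [-55.9 -54.9  62.1  62.7] 3.6 -11.0
18 24 32 [-50.5 -46.4  52.2  56.2] 2.9 -30.4
24 30 50 [-46.5 -42.8  51.7  57.9] 4.5 -30.3
30 36 37 [-50.7 -47.   50.9  54.4] 1.9 -29.9
36 42 39 [-50.7 -40.3  54.   57.5] 6.9 -30.1
42 48 39 [-51.5 -47.6  53.1  56.6] 2.7 -30.7
48 54 40 [-47.7 -43.5  49.7  56.2] 3.1 -30.6
139 [417, 417, 419, 418, 399, 346, 258, 205, 185, 191, 198, 188, 186, 183, 159, 132, 122, 125, 124, 124, 131, 164, 183, 188, 187, 184, 166, 141, 126, 124, 131, 118, 121, 125, 127, 128, 128, 134, 136, 161, 213, 245, 253, 262, 259, 254]
142 [420, 420, 413, 398, 371, 348, 288, 194, 140, 131, 128, 129, 131, 134, 143, 133, 136, 140, 138, 144, 154, 165, 183, 181, 188, 186, 190, 196, 208, 211, 216, 217, 220, 221, 226, 229, 227, 231, 242, 248, 257, 257, 264, 262, 261, 262]
148 [416, 409, 385, 368, 357, 342, 325, 271, 226, 217, 221, 223, 227, 224, 220, 225, 226, 221, 222, 220, 221, 221, 223, 224, 222, 219, 218, 220, 221, 220, 222, 221, 220, 236, 247, 248, 249, 251, 250, 234, 218, 213, 208, 211, 209, 216]
150 [414, 387, 359, 343, 330, 325, 318, 282, 235, 232, 245, 249, 249, 248, 249, 232, 226, 222, 220, 226, 223, 224, 218, 224, 219, 227, 221, 221, 224, 221, 218, 225, 225, 221, 235, 245, 256, 251, 247, 235, 225, 212, 215, 220, 214, 211]
152 [390, 361, 340, 334, 343, 348, 339, 303, 248, 236, 249, 254, 252, 249, 250, 236, 223, 222, 226, 225, 225, 222, 224, 220, 223, 224, 215, 224, 225, 224, 223, 225, 220, 223, 226, 228, 235, 248, 273, 310, 339, 343, 343, 342, 341, 342]
```

```bash
python3 -m crank '[[50,-0.6,0,3,0.002,-0.004,-0.002],[50,-0.6,0,6,0.002,-0.004,-0.002],[50,-0.6,0,8,0.002,-0.004,-0.002],[50,-0.6,0,10,0.002,-0.004,-0.002],[50,-0.6,0,10,0.002,-0.004,-0.002],[50,-0.6,0,10,0.002,-0.004,-0.002]]';  python3 -m crank '[[50,0,0,2,0,0,0],[50,0,0,4,0,0,0],[50,0,0,4,0,0,0],[50,0,0,4,0,0,0]]'
```

```text
clock: 7.3
eef_pos: [487.2, -358.0, 45.4]
eef_rot: [-3.141, 0.002, -0.385]
wrist_force: [0.7, -0.0, -0.4]
finger_gap: 66.9
finger_force: 20.0
clock: 7.7
eef_pos: [487.3, -358.1, 41.5]
eef_rot: [-3.141, 0.002, -0.385]
wrist_force: [0.3, 0.1, 1.9]
finger_gap: 67.0
finger_force: 20.0
```

```bash
python3 -m crank '[[50,0,0,1,0,0,0],[50,0,0,1,0,0,0],[50,0,0,1,0,0,0]]';  python3 -m crank '[[50,0,0,1,0,0,0],[50,0,0,1,0,0,0],[50,0,0,1,0,0,0]]';python3 -m crank '[[50,0,0,1,0,0,0],[50,0,0,1,0,0,0],[50,0,0,1,0,0,0]]'
```

```text
clock: 8.0
eef_pos: [487.4, -358.4, 41.3]
eef_rot: [-3.141, 0.001, -0.385]
wrist_force: [-1.6, 0.5, 8.7]
finger_gap: 67.1
finger_force: 20.0
clock: 8.3
eef_pos: [487.7, -358.3, 40.9]
eef_rot: [-3.141, 0.001, -0.385]
wrist_force: [-3.1, 2.9, 14.6]
finger_gap: 66.8
finger_force: 20.0
clock: 8.6
eef_pos: [487.8, -358.4, 40.6]
eef_rot: [-3.141, 0.0, -0.385]
wrist_force: [-5.2, 3.9, 21.1]
finger_gap: 66.8
finger_force: 20.0
```

```bash
python3 -m crank '[[95,0,0,-2,0,0,0],[95,0,0,-2,0,0,0],[95,0,0,-2,0,0,0],[95,0,0,-2,0,0,0],[95,0,0,-2,0,0,0],[95,0,0,-2,0,0,0]]';  python3 -m crank '[[95,0,0,-20,0,0,0],[95,0,0,-50,0,0,0],[95,0,0,-100,0,0,0],[95,0,0,-140,0,0,0],[95,0,0,-140,0,0,0],[95,0,0,-140,0,0,0]]'; python3 - <<'E'
from h import *
go([496.8,-86.1,200],frame(82.44-180,[0,0,1]))
go([496.8,-86.1,200],frame(82.44,[0,0,1]))
E
```

```text
clock: 9.2
eef_pos: [487.2, -357.9, 40.3]
eef_rot: [-3.141, 0.002, -0.385]
wrist_force: [-0.1, 0.5, -0.3]
finger_gap: 89.4
finger_force: 0.0
clock: 9.8
eef_pos: [487.5, -358.3, 180.8]
eef_rot: [-3.141, 0.001, -0.385]
wrist_force: [1.6, -0.2, -0.7]
finger_gap: 89.6
finger_force: 0.0
shift [ -93.7 -255.7  -19. ] turn [-0.001  0.001 -0.253] | at [ 487.5 -358.3  180.8] F [ 1.6 -0.2 -0.7] gap 89.6 0.0 t 9.8 q [-0.69  0.44  1.38  0.    1.32  1.26]
shift [ -93.7 -255.7  -19. ] turn [2.000e-03 1.000e-03 2.888e+00] | at [ 487.5 -358.3  180.8] F [ 1.6 -0.2 -0.7] gap 89.6 0.0 t 9.8 q [-0.69  0.44  1.38  0.    1.32  1.26]
```

```bash
python3 -m crank '[[100,-94,-256,-19,0,0,-0.253],[100,-94,-256,-19,0,0,-0.253],[100,-94,-256,-19,0,0,-0.253],[100,-94,-256,-19,0,0,-0.253],[100,-94,-256,-19,0,0,-0.253],[100,-94,-256,-19,0,0,-0.253],[100,-94,-256,-19,0,0,-0.253],[100,-94,-256,-19,0,0,-0.253],[100,-94,-256,-19,0,0,-0.253]]'; python3 - <<'E'
from h import *
go([496.8,-86.1,35],frame(82.44-180,[0,0,1]))
p,W=cloud("top");np.savez("t3.npz",p=p,W=W);b=p[190:262,395:475,::-1]
S=W[190:262,395:475].reshape(-1,3);S=S[(S[:,2]>52)&(S[:,2]<75)]
print(len(S),np.nanmedian(S,0),cv2.minAreaRect(np.ascontiguousarray(S[:,:2].astype(np.float32))))
c=S.mean(0);A=np.linalg.lstsq(np.c_[S[:,:2]-c[:2],np.ones(len(S))],S[:,2],rcond=None)[0];print("tilt",A)
p,W=cloud("scene");np.savez("s3.npz",p=p,W=W);a=p[100:190,180:320,::-1]
cv2.imwrite("pics/d1.png",np.hstack([cv2.resize(b,(400,360),interpolation=2),cv2.resize(a,(400,257),interpolation=2)[:257]][:1]+[np.vstack([cv2.resize(a,(400,257),interpolation=2),np.zeros((103,400,3),np.uint8)])]))
E
```

```text
clock: 10.7
eef_pos: [496.3, -86.6, 199.0]
eef_rot: [-3.14, 0.003, -0.133]
wrist_force: [-0.1, 0.1, 0.1]
finger_gap: 93.9
finger_force: 0.0
shift [  0.9  -0.3 164. ] turn [-0.001  0.003 -0.001] | at [496.3 -86.6 199. ] F [-0.1  0.1  0.1] gap 93.9 0.0 t 10.7 q [-0.25  0.2   1.66  0.    1.28  1.46]
1125 [ 487.5685896  -359.40434849   62.9454186 ] ((456.88836669921875, -345.2335510253906), (77.72000885009766, 193.27682495117188), 62.927635192871094)
tilt [-1.34631650e-03 -7.17814305e-03  6.25390329e+01]
```

View pics/d1.png

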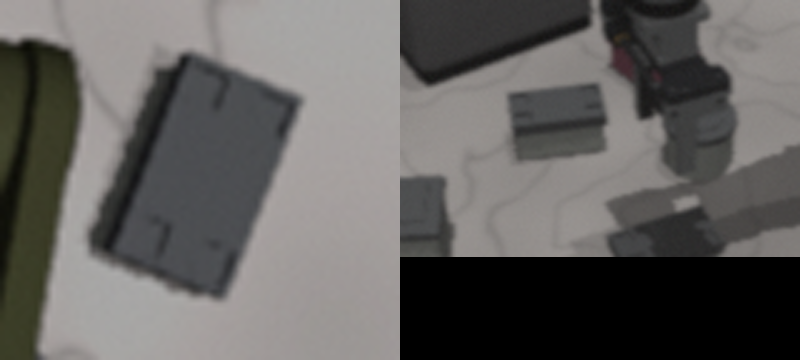

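The lid lies level on the tub: corners at left-panel (185,55), (300,100), (225,295), (100,250), and its top at z=62.9, as required. Now the closed tub.

```bash
python3 -m crank '[[100,0.9,-0.3,45,0,0,0],[100,0.9,-0.3,90,0,0,0],[100,0.9,-0.3,125,0,0,0],[100,0.9,-0.3,145,0,0,0],[100,0.9,-0.3,157,0,0,0],[100,0.9,-0.3,164,0,0,0],[100,0.9,-0.3,164,0,0,0],[100,0.9,-0.3,164,0,0,0]]'; python3 -m crank '[[50,0.0,0,0,0,0,0],[50,0,0,0,0,0,0],[50,0,0,0,0,0,0],[50,0,0,0,0,0,0],[50,0,0,0,0,0,0],[50,0,0,0,0,0,0],[50,0,0,0,0,0,0],[50,0,0,0,0,0,0]]' 35;  python3 - <<'E'
from h import *
z=np.load("t3.npz");W=z["W"];m=((W[:,:,2]>56)&(W[:,:,2]<70)).astype(np.uint8);m[:190]=0;m[262:]=0;m[:,:395]=0;m[:,475:]=0
n,l,st,ce=cv2.connectedComponentsWithStats(m);i=l[226,435];S=W[l==i];print(len(S),S.mean(0),cv2.minAreaRect(np.ascontiguousarray(S[:,:2].astype(np.float32))))
q=manip.read_state();print(q["eef_pos"].round(1),q["wrist_force"].round(1),q["finger_gap"],q["finger_force"])
E
```

```text
clock: 11.6
eef_pos: [497.8, -85.5, 36.7]
eef_rot: [-3.14, 0.001, -0.133]
wrist_force: [-0.7, 0.1, 0.9]
finger_gap: 93.8
finger_force: 0.0
clock: 12.4
eef_pos: [497.4, -85.2, 36.1]
eef_rot: [-3.14, 0.002, -0.132]
wrist_force: [-1.7, 1.1, 5.7]
finger_gap: 66.6
finger_force: 35.0
1087 [ 487.83294552 -359.96933843   62.78527169] ((487.4231872558594, -361.0087890625), (69.50980377197266, 119.13410949707031), 68.9664077758789)
[497.4 -85.2  36.1] [-1.7  1.1  5.7] 66.64128524323111 34.997039660811424
```

```bash
python3 -m crank '[[50,0,0,-4,0,0,0],[50,0,0,-12,0,0,0],[50,0,0,-30,0,0,0],[50,0,0,-60,0,0,0],[50,0,0,-100,0,0,0],[50,0,0,-135,0,0,0],[50,0,0,-135,0,0,0],[50,0,0,-135,0,0,0]]'; python3 - <<'E'
from h import *
go([487.5,-358.3,170],frame(-112.06,[0,0,1]))
E
```

```text
clock: 13.2
eef_pos: [497.3, -85.5, 170.9]
eef_rot: [-3.14, 0.001, -0.132]
wrist_force: [-0.7, -0.6, -5.0]
finger_gap: 67.0
finger_force: 35.0
shift [ 26.3 271.7   0.5] turn [-0.001  0.002  0.253] | at [497.3 -85.5 170.9] F [-0.7 -0.6 -5. ] gap 67.0 35.0 t 13.2 q [-0.24  0.23  1.69  0.    1.22  1.46]
```

```bash
python3 -m crank '[[50,2,20,0,0,0,0.02],[50,6,60,0,0,0,0.06],[50,10,100,0,0,0,0.1],[50,14,140,0,0,0,0.14],[50,18,180,0,0,0,0.18],[50,22,220,0,0,0,0.22],[50,25,250,0,0,0,0.253],[50,26,271.7,0,0,0,0.253],[50,26,271.7,0,0,0,0.253],[50,26,271.7,0,0,0,0.253]]'; python3 - <<'E'
from h import *
manip.read_state()
for n in("top","scene"):
    p,W=cloud(n);np.savez(n[0]+"4.npz",p=p,W=W)
s=manip.read_state();R0=Rn.from_euler("xyz",s["eef_rot"]).as_matrix()
go([487.5,-358.3,170],frame(-112.06,[0,0,1]))
def ext(f,lo,hi,y=50):
    W=np.load(f+".npz")["W"].reshape(-1,3);T=(W-s["eef_pos"])@R0
    k=(W[:,2]>lo)&(W[:,2]<hi)&(abs(T[:,0])<75)&(abs(T[:,1])<y);A=T[k];q=np.sort(A[:,0])
    r=[]
    for a in range(-36,36,6):
        B=A[(A[:,1]>=a)&(A[:,1]<a+6)][:,0]
        if len(B)>8:r.append((a,len(B),round(B.min(),1),round(B.max(),1)))
    print(f,lo,hi,len(q),q[[0,3,8,-9,-4,-1]].round(1),round((q[3]+q[-4])/2,1),r)
z=s["eef_pos"][2]
ext("t4",z+8,z+36);ext("t3",54,72);ext("s4",z+8,z+36);ext("s3",46,72);ext("s4",46,72)
E
```

```text
clock: 14.2
eef_pos: [486.8, -357.7, 168.5]
eef_rot: [-3.14, 0.005, -0.386]
wrist_force: [-0.3, 0.5, -2.5]
finger_gap: 66.5
finger_force: 35.0
shift [ 0.6  1.  -0.5] turn [-0.002  0.004  0.   ] | at [ 487.3 -357.2  169.5] F [ 0.1  0.2 -3.5] gap 66.6 35.0 t 14.3 q [-0.69  0.45  1.4   0.    1.3   1.26]
t4 177.46607788091362 205.46607788091362 468 [-60.3 -60.  -59.9  58.1  58.8  59.4] -0.6 [(-36, 43, np.float64(-59.9), np.float64(-17.5)), (-30, 43, np.float64(-59.6), np.float64(-17.1)), (-24, 46, np.float64(-60.0), np.float64(-21.4)), (-18, 41, np.float64(-59.9), np.float64(57.1)), (-12, 48, np.float64(-60.0), np.float64(58.7)), (-6, 42, np.float64(-60.3), np.float64(58.8)), (0, 52, np.float64(-59.4), np.float64(58.4)), (6, 57, np.float64(-59.8), np.float64(57.2)), (12, 52, np.float64(-60.3), np.float64(58.8)), (18, 40, np.float64(-59.9), np.float64(58.8))]
t3 54 72 1109 [-57.6 -57.4 -57.   60.8  61.2  62. ] 1.9 [(-36, 27, np.float64(-42.0), np.float64(60.0)), (-30, 104, np.float64(-57.6), np.float64(61.0)), (-24, 97, np.float64(-57.6), np.float64(60.4)), (-18, 95, np.float64(-56.2), np
[... 1597 characters left out ...]
64(-54.0), np.float64(59.6)), (30, 22, np.float64(-47.2), np.float64(62.6))]
s4 46 72 510 [-54.8 -53.4 -52.6  62.6  63.7  64.6] 5.2 [(-36, 100, np.float64(-53.3), np.float64(62.1)), (-30, 39, np.float64(-50.0), np.float64(60.7)), (-24, 44, np.float64(-54.8), np.float64(63.7)), (-18, 31, np.float64(-48.0), np.float64(64.1)), (-12, 46, np.float64(-52.9), np.float64(63.1)), (-6, 34, np.float64(-53.9), np.float64(61.7)), (0, 40, np.float64(-51.0), np.float64(61.1)), (6, 24, np.float64(-22.1), np.float64(64.2)), (12, 26, np.float64(-44.6), np.float64(63.6)), (18, 40, np.float64(-53.5), np.float64(64.6)), (24, 38, np.float64(-50.6), np.float64(62.6)), (30, 25, np.float64(-47.2), np.float64(58.5))]
```

```bash
python3 -m crank '[[50,2.6,0.8,10,0,0,0],[50,2.6,0.8,30,0,0,0],[50,2.6,0.8,48,0,0,0],[50,2.6,0.8,58,0,0,0],[50,2.6,0.8,64,0,0,0],[50,2.6,0.8,64,0,0,0],[50,2.6,0.8,64,0,0,0],[50,2.6,0.8,64,0,0,0]]'; python3 - <<'E'
from h import *
p,W=cloud("scene");np.savez("s5.npz",p=p,W=W)
cv2.imwrite("pics/e1.png",cv2.resize(p[90:190,190:290,::-1],None,fx=6,fy=6,interpolation=2))
s=manip.read_state();R0=Rn.from_euler("xyz",s["eef_rot"]).as_matrix()
go([489.9,-359.3,98],frame(-112.06,[0,0,1]))
T=(W.reshape(-1,3)-s["eef_pos"])@R0;H=W[:,:,2].ravel()
for lo,hi in((112,140),(75,108),(46,70),(15,44)):
    k=(H>lo)&(H<hi)&(abs(T[:,0])<75)&(abs(T[:,1])<50);q=np.sort(T[k][:,0]);y=np.sort(T[k][:,1]);print(lo,hi,k.sum(),q[[0,3,-4,-1]].round(1),round((q[3]+q[-4])/2,1),"y",np.percentile(y,[3,10,50]).round(1))
E
```

```text
clock: 15.1
eef_pos: [489.7, -360.1, 107.2]
eef_rot: [-3.141, 0.001, -0.385]
wrist_force: [-0.6, 0.0, -3.0]
finger_gap: 66.4
finger_force: 35.0
shift [-0.  -0.8  9.2] turn [-0.     0.001 -0.   ] | at [ 489.6 -360.1  107.2] F [-0.   0.2 -3.1] gap 66.4 35.0 t 15.15 q [-0.69  0.52  1.45  0.    1.17  1.26]
112 140 442 [-57.6 -56.1  61.1  61.6] 2.5 y [-46.5 -37.5 -19. ]
75 108 220 [-52.5 -51.6  56.   57.3] 2.2 y [-34.6 -33.5 -29.9]
46 70 255 [-57.8 -56.7  60.   60.6] 1.7 y [-39.8 -37.9 -31.7]
15 44 172 [-52.4 -52.1  53.7  56.3] 0.8 y [-36.7 -35.  -31.4]
```

View pics/e1.png

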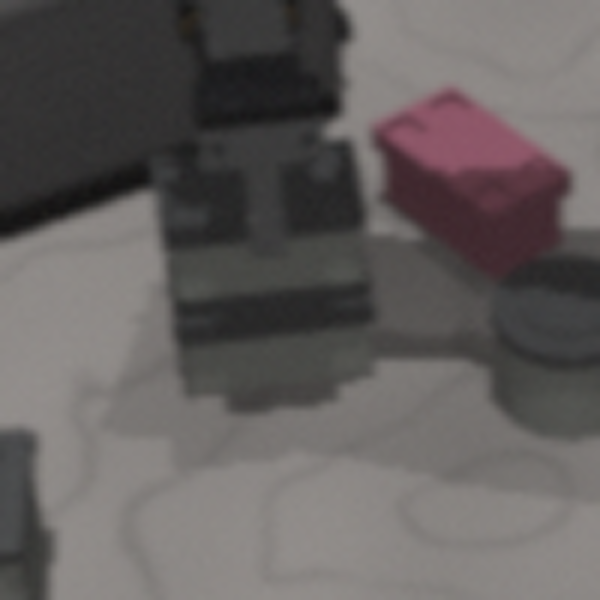

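The held tub (body columns 168–370) is square above the lid (175–375), within about 1 mm. I'll lower it gently.

```bash
python3 -m crank '[[50,-0.4,-0.8,2,0,0,0],[50,-0.4,-0.8,4,0,0,0],[50,-0.4,-0.8,6,0,0,0],[50,-0.4,-0.8,8,0,0,0],[50,-0.4,-0.8,8,0,0,0],[50,-0.4,-0.8,8,0,0,0]]'; python3 -m crank '[[50,0,0,1,0,0,0],[50,0,0,2,0,0,0],[50,0,0,2,0,0,0],[50,0,0,2,0,0,0]]'
```

```text
clock: 15.75
eef_pos: [489.3, -358.9, 98.3]
eef_rot: [-3.141, 0.002, -0.385]
wrist_force: [0.1, -0.5, -3.7]
finger_gap: 66.7
finger_force: 35.0
clock: 16.15
eef_pos: [489.3, -358.9, 96.4]
eef_rot: [-3.141, 0.002, -0.385]
wrist_force: [-0.1, -0.1, -3.5]
finger_gap: 66.3
finger_force: 35.0
```

Past the recess mouth (98.6) with no contact force, so the feet are entering.

```bash
python3 -m crank '[[50,0,0,1,0,0,0],[50,0,0,1.5,0,0,0],[50,0,0,1.5,0,0,0],[50,0,0,1.5,0,0,0]]'; python3 -m crank '[[50,0,0,0.5,0,0,0],[50,0,0,1,0,0,0],[50,0,0,1,0,0,0],[50,0,0,1,0,0,0]]'; python3 -m crank '[[50,0,0,0.5,0,0,0],[50,0,0,0.5,0,0,0],[50,0,0,0.5,0,0,0]]'
```

```text
clock: 16.55
eef_pos: [489.3, -358.9, 94.9]
eef_rot: [-3.141, 0.002, -0.385]
wrist_force: [-0.4, -0.8, -4.3]
finger_gap: 66.6
finger_force: 35.0
clock: 16.95
eef_pos: [489.3, -359.0, 94.1]
eef_rot: [-3.141, 0.002, -0.385]
wrist_force: [-1.0, 0.5, 0.0]
finger_gap: 66.6
finger_force: 35.0
clock: 17.25
eef_pos: [489.4, -359.0, 94.0]
eef_rot: [-3.141, 0.002, -0.385]
wrist_force: [-2.2, 1.5, 5.5]
finger_gap: 67.0
finger_force: 35.0
```

Seated at 94.0, against the predicted 94.1. Releasing now.

```bash
python3 -m crank '[[90,0,0,0,0,0,0],[90,0,0,0,0,0,0],[90,0,0,0,0,0,0],[90,0,0,0,0,0,0],[90,0,0,0,0,0,0],[90,0,0,0,0,0,0]]'; python3 -m crank '[[90,0,0,-15,0,0,0],[90,0,0,-45,0,0,0],[90,0,0,-85,0,0,0],[90,0,0,-110,0,0,0],[90,0,0,-110,0,0,0]]'; python3 -m crank '[[90,-40,-40,0,0,0,0],[90,-75,-75,0,0,0,0],[90,-110,-110,0,0,0,0],[90,-140,-140,0,0,0,0],[90,-140,-140,0,0,0,0],[90,-140,-140,0,0,0,0],[90,-140,-140,0,0,0,0]]'; python3 - <<'E'
from h import *
s=manip.read_state();print(s["eef_pos"],s["finger_gap"])
R0=frame(-112.06,[0,0,1]);o=np.array([489.4,-359,0]);im=[]
for n,b in(("scene",(90,190,180,300)),("top",(185,275,390,500))):
    p,W=cloud(n);im.append(cv2.resize(p[b[0]:b[1],b[2]:b[3],::-1],(400,350),interpolation=2))
    T=(W.reshape(-1,3)-o)@R0;H=W[:,:,2].ravel()
    for lo,hi in((105,135),(72,102),(46,68),(15,44)):
        k=(H>lo)&(H<hi)&(abs(T[:,0])<70)&(abs(T[:,1])<42);q=np.sort(T[k][:,0])
        if len(q)>9:print(n,lo,hi,len(q),q[[3,-4]].round(1),round((q[3]+q[-4])/2,1),np.percentile(T[k][:,1],[3,50,97]).round(1))
    k=(H>105)&(H<135)&(abs(T[:,0])<50)&(abs(T[:,1])<26);A=T[k];print("top plane",np.linalg.lstsq(np.c_[A[:,:2],np.ones(len(A))],A[:,2],rcond=None)[0])
cv2.imwrite("pics/f1.png",np.hstack(im))
E
```

```text
clock: 17.85
eef_pos: [489.3, -358.9, 93.4]
eef_rot: [-3.141, 0.002, -0.385]
wrist_force: [0.7, 0.1, 0.2]
finger_gap: 84.6
finger_force: 0.0
clock: 18.35
eef_pos: [490.6, -360.0, 208.7]
eef_rot: [3.14, -0.005, -0.385]
wrist_force: [0.0, -1.1, -0.6]
finger_gap: 84.8
finger_force: 0.0
clock: 19.05
eef_pos: [412.7, -177.4, 203.9]
eef_rot: [-3.141, 0.002, -0.386]
wrist_force: [1.2, 0.5, 0.4]
finger_gap: 84.2
finger_force: 0.0
[ 412.72396102 -177.37827758  203.9312375 ] 84.18677305478151
scene 105 135 522 [-56.3  61.1] 2.4 [-38.2  -9.4  30.4]
scene 72 102 190 [-50.1  55.4] 2.7 [-35.2 -30.3 -25.4]
scene 46 68 198 [-56.7  60.7] 2.0 [-38.6 -32.9  -1.4]
scene 15 44 169 [-51.4  54.2] 1.4 [-35.7 -30.3 -24.5]
top plane [-4.39648038e-03 -4.71707427e-03 -1.18742003e+02]
top 105 135 1263 [-59.7  59.3] -0.2 [-31.2   0.5  33.7]
top 72 102 94 [-45.7  51.4] 2.8 [-27.8 -26.6 -25.6]
top 46 68 152 [-44.6  56.7] 6.1 [-32.5 -30.2 -25.6]
top 15 44 69 [-34.2  49.2] 7.5 [-28.7 -27.1 -26.1]
top plane [ 4.08227889e-05 -6.47641865e-03 -1.20730717e+02]
```

View pics/f1.png

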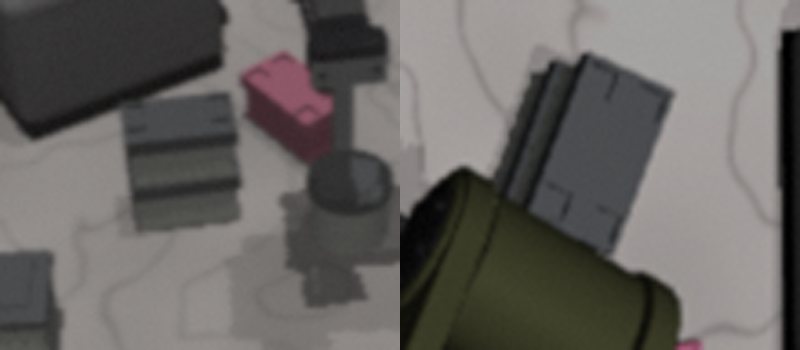

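The stack is square, level and seated: its top is at 120.7 (expected 120.5), at scene (180,105–225) and top (600,150). Handing in.

```bash
python3 -c "
from cell import manip
print(manip.sign_off())"
```

```text
the job is handed in; nothing more can be done
None
```

I put the grey lid on the open tub and stacked the closed tub on it with its feet in the recesses, released both and handed the job in at about 19 s; the last pictures showed the stack level, square and fully seated, but no verdict came back.

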